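Trace a valve cam's edge with the inspection stylus

TASK

Check the steel cam plate for wear: lift the inspection stylus out of its holder block, hold it upright and slide its steel shank along the wavy front edge of the cam (the side facing the robot) from the left end to the right end as the robot sees it, keeping it in light contact around all the curves: about 5 N, and never more than 10 N. Then put the stylus back upright in the holder's hole, fully down on its collar, and let go. Touch the cam fixture only with the stylus and leave the other things on the bench where they are.

Things in the scene. Friction and masses are not known exactly. Their poses are not given: they have to be found in the camera images.
- fixture: Cam fixture, fixed to the bench: dark steel base plate (x -37.5..+97.5, y -105..+105, top 12 mm above the bench) carrying a bright steel cam plate 16 mm thick, underside 26 and top 42 mm above the bench. Origin on the bench under the middle of the cam's nominal front edge; x points back into the cam, away from the robot, y left as the robot sees it, z up. Two bolt heads 7 mm high on the cam's top.
- edge (a point): Middle of the cam's nominal front edge, 34 mm above the bench, on the fixture. In fixture axes the cam spans y -80..+80 mm, its back is at x = 75 mm, and its nominal front edge is x = -14 mm * sin(pi * y / 80 mm): the left half bulges towards the robot (most at y = +40), the right half is hollowed (deepest at y = -40). The space in front of the edge, over the base plate, is free.
- start (a point): Fixture point x = 0, y = +70 mm, 34 mm above the bench: nominal edge line near the left end, where the trace begins. This and all measured fixture poses do not show how the cam is clamped: its true edge is shifted along fixture x by up to 16 mm either way and turned about the fixture's origin by up to 0.15 rad either way, differently each time. Feel for it.
- finish (a point): Fixture point x = 0, y = -70 mm, 34 mm above the bench: near the right end, where the trace finishes. The cam sits on a spring carriage that yields along fixture x only, about 12 N per mm, and springs back; sideways it is rigid. Steel on steel, friction coefficient about 0.5 to 0.7.
- stylus: Inspection stylus, loose, about 100 to 210 g, upright in the holder: round steel shank 8 mm in diameter, 30 mm long (last 3 mm tapered), then a steel collar 32 mm in diameter (30 to 36 mm above the tip), then a black square handle 24 by 24 mm (36 to 98 mm above the tip), to be grasped from above across two flats. Origin at the tip, z up along the stylus, x and y square to the handle's flats.
- tip (a point): the lower end of the stylus's shank (same point as the stylus's origin)
- holder: The holder, an aluminium block 70 by 70 mm and 40 mm high, fixed to the bench on the left or on the right of the fixture. Origin under its centre, z up. A plain round hole of 12 mm diameter with a 3 mm chamfer goes through its centre; the stylus's collar rests on its top, so that the tip is then 10 mm above the bench.
- hole (a point): centre of the mouth of the holder's hole, on its top face, 40 mm above the bench
- tray: Bystander: an open blue plastic tray, 90 by 90 by 35 mm, loose, on the side of the fixture away from the holder. Origin under its centre.
- spanner: Bystander: a steel spanner 180 mm long lying flat beyond the fixture. Origin under its middle.
- jar: Bystander: a small jar with a lid, 56 mm in diameter, 75 mm high, loose. Origin under its centre.
- plug: Bystander: a steel valve plug on its head, 48 mm in diameter at the foot, stem 22 mm in diameter, 60 mm high. Origin under its centre.
Not all that is in view belongs to the job. Of the things shaped like the fixture, the steel one is meant.

How it is judged:
By the outcome, as a careful person would: the job done as asked, in the order asked, and still so for the second after the job is handed in, with the robot touching nothing.
It also fails if it takes over 70 s, if anything falls off the work surface, if the arm or the gripper's body presses on something with over 40 N, if the wrist force passes 120 N, or if a joint passes its speed limit or range.

ROBOT

A 7-joint arm with a two-finger parallel gripper is mounted at the origin on the work surface. World frame = base frame: x ahead of the robot, y to its left, z up, the work surface at z = 0. Lengths are in m, angles in rad, forces in N, time in s.
With the tool pointing down it reaches from about 0.4 to 0.875 m from the base axis. Payload 19.3 kg.
Tool frame: the origin (TCP) lies midway between the tips of the shut fingers; the grasp point (between the pads) lies 19 mm behind it; z points along the fingers, y is the line along which they close (so a half turn about z gives the same grasp; the last joint's range is limited). The gripper opens to 85 mm and grips with 20 to 120 N. Pads are 22 mm wide; open, the fingers measure 114 mm over their backs; the gripper's body (76 mm by 85 mm) begins 54 mm behind the grasp point. The pads swing forward as they close: fully open they stand 13 mm farther back than shut.
Start: joints at [1.211, 0.521, -0.036, 1.599, 0.021, 1.021, -0.113], TCP at [0.179, -0.599, 0.231] pointing down, gripper open.
Joint ranges: [-2.91, 2.91], [-0.3, 2.13], [-1.5, 1.42], [0.17, 2.43], [-1.26, 4.41], [0.16, 1.93], [-2.52, 2.52]. Speed limits (rad/s): [1.89, 1.89, 2.39, 2.39, 3.01, 3.01, 3.01].

INTERFACE

Orientations are given as [roll, pitch, yaw] about the fixed x, y, z axes, in that order (R = Rz(yaw) Ry(pitch) Rx(roll)).
In Python, from workcell import bot gives the robot as it stands.
- The arm moves only by the tool move_arm, never from a script. Its argument "series" is a list of rows, each a list of 3 entries, a list of its own where there are three numbers: the shift along the tool's x, y, z in cm, then the turn, a rotation vector about the tool's x, y, z in rad, then the opening in per cent of the stroke, from 0 (shut) to 100 (fully open). A call has 1 to 20 rows; each row is the pose to reach, as a shift and turn from the pose commanded when the call began, along the tool's axes at that moment; what a row does not reach only later rows make up. A row lasts 1/12 s, in which the tool goes at most 41.7 mm and 7.16 degrees, less where a joint would pass 70% of its speed; a pose out of reach is approached as far as the arm can. A call with a gripper value outside its range is refused whole. The fingers move at their own pace and stop on an object; "squeeze" is the grip in N (left out, the last holds). Time passes only in rows, so rows that repeat a pose let the fingers close. It gives the time, the measured TCP pose, the force, the opening and the grip force at its end, in the units of the state.
- bot.observe(): the state, without advancing time (a new reading comes with each control period).
- bot.grab_frame(name): name is "side" or "top"; returns (picture, depth): 420x560x3 uint8, red, green, blue; 420x560 float32, m along the optical axis (not along the pixel's ray), 0 where there is no reading.
- bot.camera_params(name): a dict with "fovy" (degrees; the focal length in pixels is half the picture's height over the tangent of half this angle, whatever the lens; pixels are square), "cx", "cy" (the principal point, pixels), "R" (3x3) and "t" (3): a world point X has camera coordinates R X + t. Camera axes: x right, y down, z forward; pixel columns grow to the right and rows downward; lengths in m; the calibration is good to about 2 mm. A picture is of the moment at which its call begins. camera_params takes no time and is no camera call.
- bot.job_done(): hands the job in; it is judged then, once.
Trained networks look in the newest picture that a camera, given by its name, has taken for a name from the list of things; names that differ only in an ending like _2 or _b are one class to them, and where a whole thing is asked for, a point or a joint stands for the part that bears it (a point fixed in the world has none). Each returns a list of dicts, best first, with "conf" (0 to 1); they miss things now and then, are a little off and sometimes report something else, mostly with a low value. They report only what shows in the picture. A call takes as long as a camera call. They do not tell look-alikes from the thing itself.
- bot.find_in(camera, thing): "bbox" ([left, top, right, bottom] in pixels, round what is visible of it).
- bot.trace(camera, thing): "mask" (420x560 bool, what is visible of it) and "bbox" ([left, top, right, bottom] in pixels, round what is visible of it).
The state is a dict: "clock": time; "qpos": joint angles; "qd": joint speeds; "joint_efforts": joint torques, N m; "position": TCP position; "tool_rot": TCP orientation; "force": force on the tool from outside, world axes, zero at the start; "moment": the same for the moment, N m; "grip_width": finger opening in m; "finger_force": force on a finger pad.
Only numpy, scipy, OpenCV 4.12 (cv2) and the standard library are available. Lean on these libraries where they do the work, as an engineer would, in place of code of your own. Each camera call takes 0.05 s, during which the arm holds its last target. There are 200 camera calls.

## Working session

There is one attempt and no reset: what is moved stays moved. The work goes in short steps, Python scripts to look and compute and a tool call to move; the robot and the scene stay as the last step left them, time stands still between calls to the robot, and variables do not carry over. Pictures are saved under pics/ and viewed, at most 10 in all, crops included, and the job is handed in when it is done.

Besides the shell and the picture viewer there is one more tool, called as a command line: name --argument value ..., lists and objects as JSON in quotes. move_arm: Moves the arm, as the interface text tells. Its arguments: {"type":"object","properties":{"series":{"type":"array"},"squeeze":{"type":"number"}},"required":["series"]}

```bash
mkdir -p pics; ls
python3 - <<'E'
from workcell import bot
import cv2, numpy as np
s=bot.observe(); print({k:np.round(v,3).tolist() for k,v in s.items()})
for c in("top","side"):
    p,d=bot.grab_frame(c); cv2.imwrite(f"pics/{c}0.png",p[:,:,::-1]); np.savez(f"pics/{c}0.npz",p=p,d=d)
    print(c,{k:np.round(v,3).tolist() for k,v in bot.camera_params(c).items()})
    for t in("fixture","stylus","holder","tray","spanner","jar","plug"):
        print(t,[(np.round(r["bbox"]).tolist(),round(r["conf"],2)) for r in bot.find_in(c,t)][:3])
E
```

```text
pics
{'clock': 0.0, 'qpos': [1.211, 0.522, -0.036, 1.6, 0.021, 1.021, -0.113], 'qd': [0.001, -0.001, -0.0, 0.001, 0.001, -0.0, -0.002], 'joint_efforts': [-0.001, -92.712, 1.98, -36.994, 0.018, 0.008, 0.0], 'position': [0.178, -0.599, 0.231], 'tool_rot': [-3.14, 0.0, 0.29], 'force': [-0.213, 0.104, 0.575], 'moment': [0.017, -0.003, -0.005], 'finger_force': 0.0, 'grip_width': 0.085}
top {'fovy': 50.06, 'cx': 270.063, 'cy': 202.461, 'R': [[0.008, -1.0, 0.026], [-0.996, -0.01, -0.086], [0.086, -0.026, -0.996]], 't': [-0.098, 0.628, 1.083]}
fixture [([199.0, 202.0, 295.0, 280.0], 0.79), ([109.0, 246.0, 147.0, 283.0], 0.63), ([386.0, 252.0, 474.0, 308.0], 0.56)]
stylus [([112.0, 252.0, 131.0, 272.0], 0.55)]
holder [([110.0, 242.0, 150.0, 279.0], 0.92), ([83.0, 176.0, 107.0, 194.0], 0.68)]
tray [([329.0, 224.0, 366.0, 264.0], 0.69), ([202.0, 206.0, 297.0, 277.0], 0.67)]
spanner [([212.0, 101.0, 235.0, 171.0], 0.71)]
jar [([356.0, 154.0, 385.0, 181.0], 0.72), ([325.0, 221.0, 370.0, 262.0], 0.57), ([198.0, 206.0, 296.0, 276.0], 0.27)]
plug [([85.0, 176.0, 108.0, 194.0], 0.72)]
side {'fovy': 56.427, 'cx': 274.308, 'cy': 211.713, 'R': [[-0.866, -0.5, -0.023], [-0.305, 0.564, -0.767], [0.397, -0.657, -0.641]], 't': [0.505, 0.294, 0.773]}
fixture [([250.0, 218.0, 342.0, 291.0], 0.9), ([355.0, 149.0, 416.0, 198.0], 0.89)]
stylus [([246.0, 318.0, 265.0, 353.0], 0.65)]
holder [([233.0, 328.0, 279.0, 376.0], 0.71)]
tray [([317.0, 183.0, 361.0, 213.0], 0.83)]
spanner [([141.0, 323.0, 168.0, 356.0], 0.68), ([234.0, 332.0, 280.0, 376.0], 0.67), ([170.0, 225.0, 233.0, 246.0], 0.58)]
jar [([281.0, 158.0, 302.0, 181.0], 0.62)]
plug [([143.0, 325.0, 166.0, 358.0], 0.76)]
```

View pics/top0.png

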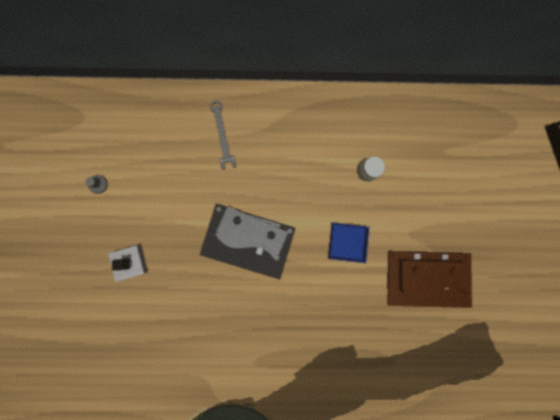

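View pics/side0.png

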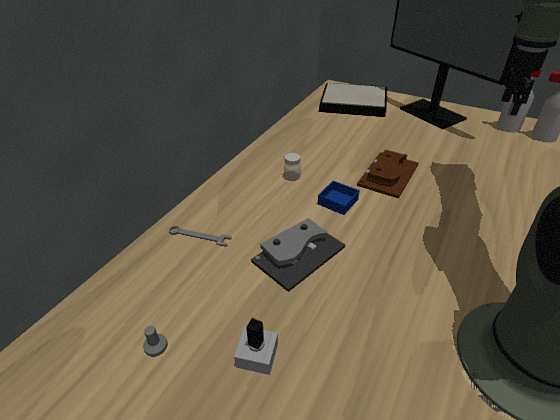

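Top view: the steel fixture is at about (248,242). A brown look-alike is at (430,279), which is not steel, so the grey one fits the description. The holder with the black stylus is at (127,262), the tray at (348,242), the jar at (372,168), the spanner at (223,135) and the plug at (97,184). Next I'll measure with depth and check with an enlarged crop.

```bash
cat > h.py <<'E'
from workcell import bot
import numpy as np, cv2
from scipy.spatial.transform import Rotation as Ro
def cloud(c,d):
    k=bot.camera_params(c); H,W=d.shape; f=H/2/np.tan(np.radians(k["fovy"])/2)
    v,u=np.mgrid[:H,:W]; P=np.stack([(u-k["cx"])/f*d,(v-k["cy"])/f*d,d],-1)
    return (P-np.array(k["t"]))@np.array(k["R"])
def proj(c,X):
    k=bot.camera_params(c); f=210/np.tan(np.radians(k["fovy"])/2)
    q=np.array(k["R"])@X+k["t"]; return q[:2]/q[2]*f+[k["cx"],k["cy"]]
def rect(P):
    r=cv2.minAreaRect((P[:,:2]*1000).astype(np.float32)); return np.round(r[0],1),np.round(r[1],1),round(r[2],1)
def boxed(W,b,lo,hi):
    Q=W[b[1]:b[3],b[0]:b[2]].reshape(-1,3); return Q[(Q[:,2]>lo)&(Q[:,2]<hi)]
E
python3 - <<'E'
from h import *
W={c:cloud(c,np.load(f"pics/{c}0.npz")["d"]) for c in("top","side")}
B={"top":dict(fix=(190,195,305,290),hold=(100,235,158,290)),"side":dict(fix=(240,210,352,300),hold=(225,310,285,380))}
for c in W:
    b=B[c]
    print(c,"bench z",np.median(W[c][300:310,150:200,2]) )
    for n,bb,lo,hi in(("base",b["fix"],.006,.02),("all",b["fix"],.006,.06),("cam",b["fix"],.034,.045),("holdtop",b["hold"],.032,.046),("handle",b["hold"],.06,.12),("handletop",b["hold"],.1,.12)):
        Q=boxed(W[c],bb,lo,hi)
        print(n,len(Q),rect(Q) if len(Q)>3 else "", np.round(Q.mean(0),4) if len(Q) else "", np.round(Q[:,2].max(),3) if len(Q) else "")
p=np.load("pics/top0.npz")["p"]; q=np.load("pics/side0.npz")["p"]
a=cv2.resize(p[195:295,95:305],None,fx=3.8,fy=3.8,interpolation=cv2.INTER_CUBIC)
e=cv2.resize(q[205:385,225:425],(220,198));e=cv2.resize(q[300:385,215:365],None,fx=2.5,fy=2.5)
out=np.zeros((a.shape[0]+e.shape[0],a.shape[1],3),np.uint8);out[:a.shape[0]]=a;out[a.shape[0]:,:e.shape[1]]=e
f2=cv2.resize(q[205:300,235:365],None,fx=2.2,fy=2.2);out[a.shape[0]:a.shape[0]+f2.shape[0],400:400+f2.shape[1]]=f2
out=np.clip(out.astype(float)*1.5,0,255).astype(np.uint8)
cv2.imwrite("pics/crop1.png",out[:,:,::-1]);print(out.shape)
E
```

```text
top bench z -0.0013212504860478117
base 2399 (array([511.8, -38.1]), array([221.7, 177.5]), 73.5) [ 0.5139 -0.0323  0.011 ] 0.02
all 4536 (array([511.8, -38.1]), array([221.7, 177.5]), 73.5) [ 0.5334 -0.0388  0.0247] 0.051
cam 1946 (array([546.3, -47.6]), array([163.9,  88.2]), 67.0) [ 0.5538 -0.0441  0.0406] 0.045
holdtop 690 (array([478.3, 252.1]), array([69.9, 71.4]), 16.1) [0.4791 0.2478 0.0384] 0.046
handle 181 (array([478.2, 252.2]), array([24.1, 25.3]), 3.2) [0.4787 0.2486 0.0974] 0.111
handletop 124 (array([478.1, 252.3]), array([23.5, 24.9]), 5.3) [0.4781 0.2517 0.1056] 0.111
side bench z 0.0008815066626184686
base 1997 (array([514.3, -91.8]), array([329. , 136.3]), 72.9) [ 0.5126 -0.0115  0.0126] 0.02
all 3598 (array([515.1, -92. ]), array([329., 138.]), 72.9) [ 0.5291 -0.022   0.0254] 0.052
cam 1365 (array([544.9, -46.5]), array([166.7,  91.5]), 67.0) [ 0.5504 -0.0366  0.0422] 0.045
holdtop 913 (array([476.7, 253.9]), array([70.7, 72.7]), 16.0) [0.4711 0.2618 0.0404] 0.046
handle 374 (array([476. , 254.6]), array([24.4, 25.1]), 1.0) [0.4734 0.2586 0.0934] 0.112
handletop 181 (array([476.2, 254.7]), array([23.8, 24.8]), 0.7) [0.4753 0.2561 0.1075] 0.112
(592, 798, 3)
```

View pics/crop1.png

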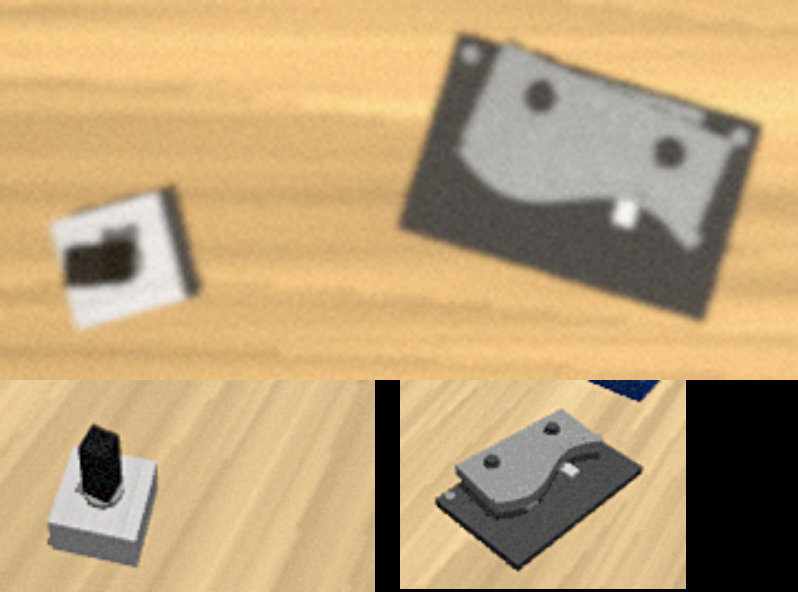

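The crop confirms the steel fixture with its bright cam at about (248,242), and the stylus upright in the holder with its handle top near (120,264). There is a small white patch in front of the cam's hollow at about (259,251). I'll check its height and fit the base plate and the visible cam edge.

```bash
cat >> h.py <<'E'
def toplane(c,uv,z):
    k=bot.camera_params(c); f=210/np.tan(np.radians(k["fovy"])/2); R=np.array(k["R"]);t=np.array(k["t"])
    r=np.c_[(uv[:,0]-k["cx"])/f,(uv[:,1]-k["cy"])/f,np.ones(len(uv))]@R; o=-R.T@t
    return o+r*((z-o[2])/r[:,2])[:,None]
E
python3 - <<'E'
from h import *
from scipy.optimize import minimize
for c,(x0,y0,x1,y1) in(("top",(190,195,305,290)),("side",(240,210,352,300))):
    D=np.load(f"pics/{c}0.npz"); p=D["p"].astype(int); W=cloud(c,D["d"])
    sat=p.max(2)-p.min(2); sub=np.zeros(sat.shape,bool); sub[y0:y1,x0:x1]=1
    mx=p.max(2); grey=(sat<28)&sub
    dark=grey&(mx<85)&(W[...,2]<.025); zz=W[...,2]; cam=sub&(zz>.033)&(zz<.06)&(sat<45)
    if c=="top": w=sub&(mx>200)&(sat<30); v,u=np.where(w); print("white",len(u), np.round(W[w].mean(0),4) if len(u) else "")
    k3=np.ones((3,3),np.uint8); dark=cv2.morphologyEx(dark.astype(np.uint8),cv2.MORPH_OPEN,k3)>0
    uv=np.argwhere(dark)[:,::-1].astype(float); P=toplane(c,uv,.012)[:,:2]*1000
    # base fit: rectangle known size; front/left/right edges from percentiles at angle a
    def ext(a):
        ex=np.array([np.cos(a),np.sin(a)]); ey=np.array([-ex[1],ex[0]]); X=P@ex;Y=P@ey
        fr=[X[(Y>q)&(Y<=q+10)].min() for q in np.arange(Y.min()+10,Y.max()-20,10)]
        return np.polyfit(np.arange(len(fr))*10,fr,1)[0],np.percentile(fr,50),Y.min(),Y.max(),ex,ey
    a=-.288
    for _ in range(6): a+= -0+np.arctan(ext(a)[0])
    s,fr,yl,yh,ex,ey=ext(a); o=ex*(fr-1+37.5)+ey*(yl+yh)/2
    print(c,"yaw",a,"width",yh-yl,"origin",np.round(o,1))
    uv=np.argwhere(cam)[:,::-1].astype(float); Q=toplane(c,uv,.042)[:,:2]*1000-o
    X=Q@ex;Y=Q@ey; print("cam ext",X.min(),X.max(),Y.min(),Y.max())
    ys=np.arange(-70,72,10); e=np.array([X[abs(Y-y)<4].min() if (abs(Y-y)<4).any() else np.nan for y in ys]); print(dict(zip(ys.tolist(),np.round(e,1))))
    def model(q):
        s,b=q; t=np.linspace(-80,80,400); n=-14*np.sin(np.pi*t/80)+0
        # shift along fixture x, turned about origin
        x=n*np.cos(b)-t*np.sin(b)+s; y=n*np.sin(b)+t*np.cos(b); return np.interp(ys,y,x)
    r=minimize(lambda q:np.nansum(np.abs(model(q)-e)),[0,0],method="Nelder-Mead"); print("shift,turn",r.x,r.fun/len(ys))
E
```

```text
white 0 
top yaw -0.41708631858082634 width 216.2009962392783 origin [507.1 -26.1]
cam ext -0.09431121302099553 89.7460977206967 -85.99476321975925 78.2491230635095
{-70: np.float64(21.8), -60: np.float64(25.4), -50: np.float64(27.9), -40: np.float64(28.3), -30: np.float64(26.5), -20: np.float64(23.8), -10: np.float64(18.8), 0: np.float64(11.6), 10: np.float64(7.7), 20: np.float64(2.7), 30: np.float64(0.7), 40: np.float64(0.1), 50: np.float64(1.5), 60: np.float64(5.1), 70: np.float64(8.6)}
shift,turn [1.42059688e+01 3.23360541e-03] 0.8481995568855176
side yaw -0.626367351165849 width 240.93980679956147 origin [505.3 -14.4]
cam ext -11.944451664158056 110.48404203613914 -86.87216791200562 88.74391382816076
{-70: np.float64(32.8), -60: np.float64(36.2), -50: np.float64(36.2), -40: np.float64(36.2), -30: np.float64(31.0), -20: np.float64(23.6), -10: np.float64(16.4), 0: np.float64(9.3), 10: np.float64(-0.7), 20: np.float64(-6.5), 30: np.float64(-10.4), 40: np.float64(-10.2), 50: np.float64(-11.9), 60: np.float64(-6.8), 70: np.float64(-7.7)}
shift,turn [12.12510007  0.23294783] 1.9968841424341799
```

move_arm --series '[[[0, 0, -10], [0, 0, 0], 100], [[0, 0, -10], [0, 0, 0], 100]]'

```text
clock: 0.97
position: [0.1782, -0.5979, 0.3141]
tool_rot: [-3.137, 0.0, 0.29]
force: [0.1, -0.9, 0.6]
grip_width: 0.0853
finger_force: 0.0
```

Run:
```python
from h import *
from scipy.optimize import least_squares
cor=np.array([[-37.5,105],[-37.5,-105],[97.5,105],[97.5,-105]])
obs={"top":(np.array([[200.3,255],[280.5,279.7],[216,203.7],[295.5,227.9]]),[0,1,2,3]),
 "side":(np.array([[251.8,260.5],[288.6,290],[344.5,245.9]]),[2,0,1])}
def T(q,p): c,s=np.cos(q[2]),np.sin(q[2]); return p@np.array([[c,s],[-s,c]])+q[:2]
for c,(uv,i) in obs.items():
    P=toplane(c,uv,.012)[:,:2]*1000
    r=least_squares(lambda q:(T(q,cor[i])-P).ravel(),[510,-40,-.29]); print(c,np.round(r.x,3),np.round(r.fun,1))
q=np.array([r.x]) 
for c,(x0,y0,x1,y1) in(("top",(190,195,305,290)),("side",(240,210,352,300))):
    uvc,i=obs[c]; P=toplane(c,uvc,.012)[:,:2]*1000
    q=least_squares(lambda q:(T(q,cor[i])-P).ravel(),[510,-40,-.29]).x
    D=np.load(f"pics/{c}0.npz"); p=D["p"].astype(int); W=cloud(c,D["d"])
    if c=="top":
        print("white z",np.round(W[249:254,257:263,2]*1000).astype(int).tolist(), p[251,259], p[235,250])
    zz=W[...,2]; sub=np.zeros(zz.shape,bool); sub[y0:y1,x0:x1]=1
    cam=sub&(zz>.036)&(zz<.048)
    Q=W[cam][:,:2]*1000-q[:2]; cc,ss=np.cos(q[2]),np.sin(q[2]); X=Q@[cc,ss];Y=Q@[-ss,cc]
    ys=np.arange(-70,72,10); e=np.array([np.sort(X[abs(Y-y)<5])[1] if (abs(Y-y)<5).sum()>3 else np.nan for y in ys]); print(c,np.round(e,1))
    def model(v):
        s,b=v; t=np.linspace(-80,80,400); n=-14*np.sin(np.pi*t/80)
        return np.interp(ys,n*np.sin(b)+t*np.cos(b),n*np.cos(b)-t*np.sin(b)+s)
    r=least_squares(lambda v:np.nan_to_num(model(v)-e),[0,0],loss="soft_l1"); print("shift,turn",r.x,np.round(r.fun,1))
```

```text
top [ 5.03683e+02 -3.09400e+01 -2.85000e-01] [-0.9  2.1 -0.7 -0.7  1.   0.5  0.6 -1.9]
side [ 5.00542e+02 -2.38710e+01 -2.87000e-01] [ 3.5  1.1 -1.2  2.1 -2.4 -3.3]
white z [[10, 20, 20, 17, 17, 20], [18, 16, 18, 17, 12, 19], [17, 21, 18, 19, 22, 14], [19, 18, 15, 12, 18, 14], [16, 16, 20, 19, 15, 9]] [164 162 163] [118 120 115]
top [10.8 17.9 22.9 25.4 25.  23.8 20.9 15.9 12.4  9.6  6.9  7.1  8.1 13.
 17.8]
shift,turn [15.91003747 -0.12382148] [ 1.9  0.9  0.  -0.4 -0.1 -0.8 -1.1  0.1 -0.4 -0.8  0.  -0.3  0.7  0.1
  1.4]
side [15.6 20.9 25.5 26.9 26.8 25.5 20.8 17.7 13.8 10.2  8.6  8.6 10.4 14.4
 20.9]
shift,turn [17.77543305 -0.11634221] [-0.6  0.1 -0.3  0.3  0.2 -0.5  0.9  0.1 -0.   0.4 -0.  -0.2 -0.   0.1
 -0.4]
```

move_arm --series '[[[37.5, -30.5, 1], [0, 0, -0.6], 100], [[37.5, -30.5, 1], [0, 0, -0.6], 100], [[37.5, -30.5, 1], [0, 0, -0.6], 100], [[37.5, -30.5, 1], [0, 0, -0.6], 100], [[37.5, -30.5, 1], [0, 0, -0.6], 100], [[37.5, -30.5, 1], [0, 0, -0.6], 100], [[37.5, -30.5, 1], [0, 0, -0.6], 100], [[37.5, -30.5, 1], [0, 0, -0.6], 100], [[37.5, -30.5, 1], [0, 0, -0.6], 100], [[37.5, -30.5, 1], [0, 0, -0.6], 100], [[37.5, -30.5, 1], [0, 0, -0.6], 100], [[53, -73, 1], [0, 0, -1.316], 75], [[53, -73, 1], [0, 0, -1.316], 75], [[53, -73, 1], [0, 0, -1.316], 75], [[53, -73, 1], [0, 0, -1.316], 75], [[53, -73, 1], [0, 0, -1.316], 75], [[53, -73, 1], [0, 0, -1.316], 75], [[53, -73, 1], [0, 0, -1.316], 75], [[53, -73, 1], [0, 0, -1.316], 75], [[53, -73, 1], [0, 0, -1.316], 75]]'

```text
clock: 2.63
position: [0.4691, 0.1551, 0.305]
tool_rot: [3.141, 0.0, 1.605]
force: [0.5, -1.2, -0.1]
grip_width: 0.0645
finger_force: 0.0
```

Run:
```python
from h import *
s=bot.observe(); print({k:np.round(v,4).tolist() for k,v in s.items()})
```

```text
{'clock': 2.6333, 'qpos': [0.1329, 0.2944, -0.7096, 1.8151, 0.2133, 1.109, -0.6166], 'qd': [-0.9467, 0.3832, -0.1526, -0.4263, 0.2922, 0.1713, -1.1493], 'joint_efforts': [10.516, -71.4737, -7.7766, -33.1041, -1.309, -0.4546, 3.7787], 'position': [0.4691, 0.1551, 0.305], 'tool_rot': [3.1408, 0.0002, 1.6053], 'force': [0.4975, -1.2275, -0.1014], 'moment': [-0.0835, -0.0643, -0.0316], 'finger_force': 0.0, 'grip_width': 0.0645}
```

move_arm --series '[[[9, 1, 8], [0, 0, 0], 75], [[9, 1, 12], [0, 0, 0], 75], [[9, 1, 12], [0, 0, 0], 75], [[9, 1, 12], [0, 0, 0], 75], [[9, 1, 12], [0, 0, 0], 75], [[9, 1, 12], [0, 0, 0], 75]]'

```text
clock: 3.13
position: [0.4755, 0.244, 0.184]
tool_rot: [-3.14, 0.0, 1.607]
force: [0.2, 0.1, 0.2]
grip_width: 0.064
finger_force: 0.0
```

Run:
```python
from h import *
out=[]
for c in("top","side"):
    p,d=bot.grab_frame(c); u,v=proj(c,np.array([.4775,.253,.1])).astype(int); 
    a=p[max(v-60,0):v+60,max(u-60,0):u+60]; out.append(cv2.resize(a,(396,396),interpolation=cv2.INTER_CUBIC))
    W=cloud(c,d); Q=boxed(W,(u-20,v-20,u+20,v+20),.1,.118); print(c,len(Q),rect(Q) if len(Q)>5 else "")
cv2.imwrite("pics/close1.png",np.clip(np.hstack(out)*1.4,0,255)[:,:,::-1])
s=bot.observe(); print({k:np.round(s[k],4).tolist() for k in("position","tool_rot","qpos","force")})
```

```text
top 121 (array([477.4, 252. ]), array([22.5, 24.3]), 0.3)
side 178 (array([476.6, 254.2]), array([24. , 24.5]), 4.5)
{'position': [0.4767, 0.2431, 0.1858], 'tool_rot': [3.1405, -0.0001, 1.6051], 'qpos': [-0.096, 0.5052, -0.6606, 1.8598, 0.3875, 0.9067, -0.905], 'force': [-0.2945, -0.0989, 0.6399]}[ WARN:0@1.484] global loadsave.cpp:1063 imwrite_ Unsupported depth image for selected encoder is fallbacked to CV_8U.
```

View pics/close1.png

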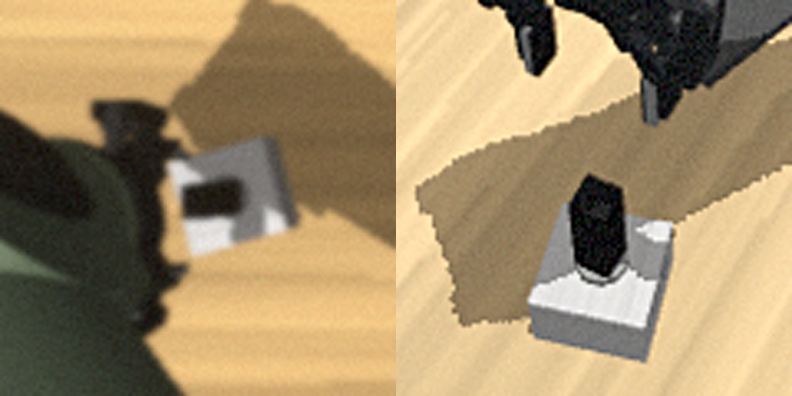

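The view shows the fingers straddling the handle along x, with the stylus still upright. Its measured position is (0.477, 0.253). I'll descend and grip.

move_arm --series '[[[1, 0, 4], [0, 0, 0], 75], [[1, 0, 8], [0, 0, 0], 75], [[1, 0, 11], [0, 0, 0], 75], [[1, 0, 12.4], [0, 0, 0], 75], [[1, 0, 12.4], [0, 0, 0], 75], [[1, 0, 12.4], [0, 0, 0], 20], [[1, 0, 12.4], [0, 0, 0], 10], [[1, 0, 12.4], [0, 0, 0], 10], [[1, 0, 12.4], [0, 0, 0], 10], [[1, 0, 12.4], [0, 0, 0], 10]]' --squeeze 80

```text
clock: 4.07
position: [0.4769, 0.2538, 0.0626]
tool_rot: [3.139, -0.001, 1.605]
force: [-1.7, -2.8, 14.8]
grip_width: 0.0232
finger_force: 77.6
```

Run:
```python
from h import *
s=bot.observe(); print({k:np.round(v,4).tolist() for k,v in s.items()})
```

```text
{'clock': 4.0667, 'qpos': [-0.2054, 0.6856, -0.5464, 1.9298, 0.5549, 0.6767, -1.0603], 'qd': [-0.0022, -0.0002, 0.0013, -0.0008, 0.0006, 0.0002, -0.0013], 'joint_efforts': [-0.8073, -82.7331, -9.7378, -21.5764, 0.1098, -1.0597, 0.0126], 'position': [0.4769, 0.2538, 0.0626], 'tool_rot': [3.1388, -0.0007, 1.6052], 'force': [-1.6664, -2.7503, 14.7539], 'moment': [-0.5942, 0.4809, 0.0323], 'finger_force': 77.6392, 'grip_width': 0.0232}
```

move_arm --series '[[[0, 0, -1], [0, 0, 0], 10], [[0, 0, -3], [0, 0, 0], 10], [[0, 0, -6], [0, 0, 0], 10], [[0, 0, -9], [0, 0, 0], 10], [[0, 0, -9], [0, 0, 0], 10], [[0, 0, -9], [0, 0, 0], 10], [[0, 0, -9], [0, 0, 0], 10]]'

```text
clock: 4.65
position: [0.4758, 0.2532, 0.151]
tool_rot: [3.141, 0.0, 1.605]
force: [-0.0, 0.4, -2.1]
grip_width: 0.0228
finger_force: 78.5
```

Run:
```python
from h import *
out=[]
for c in("top","side"):
    p,d=bot.grab_frame(c); u,v=proj(c,np.array([.477,.253,.12])).astype(int)
    a=p[max(v-50,0):v+50,max(u-50,0):u+50]; out.append(cv2.resize(a,(396,396),interpolation=cv2.INTER_CUBIC))
cv2.imwrite("pics/lift.png",np.clip(np.hstack(out)*1.6,0,255).astype(np.uint8)[:,:,::-1])
s=bot.observe(); print({k:np.round(s[k],4).tolist() for k in("position","tool_rot","force","moment","grip_width")})
```

```text
{'position': [0.4754, 0.2532, 0.1501], 'tool_rot': [-3.1406, 0.0006, 1.6058], 'force': [0.7366, -0.3672, -0.9076], 'moment': [-0.0169, 0.0346, 0.0227], 'grip_width': 0.0231}
```

View pics/lift.png

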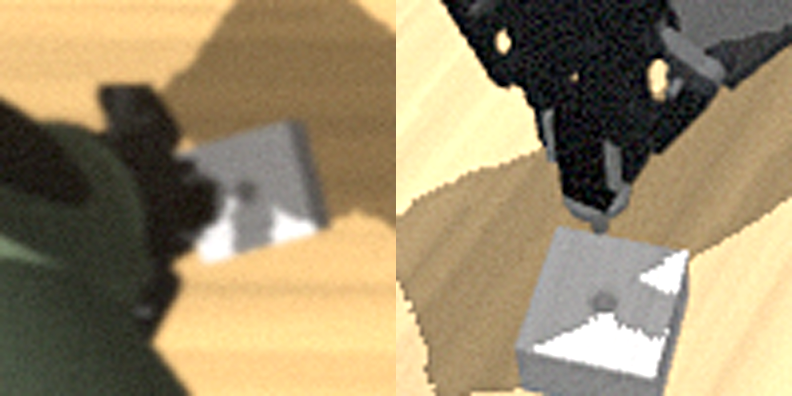

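The stylus is in the grip and upright, clear of the hole. Next I'll move over the start, turning the tool so that its x is fixture y (left) and its y is fixture x.

move_arm --series '[[[-3, 0.7, 0], [0, 0, 0.06], 10], [[-7, 1.5, 0], [0, 0, 0.12], 10], [[-11, 2.4, 0], [0, 0, 0.18], 10], [[-15, 3.3, 0], [0, 0, 0.24], 10], [[-19, 4.2, 0], [0, 0, 0.3], 10], [[-21.6, 4.8, 0], [0, 0, 0.32], 10], [[-21.6, 4.8, 0], [0, 0, 0.32], 10], [[-21.6, 4.8, 0], [0, 0, 0.32], 10], [[-21.6, 4.8, 0], [0, 0, 0.32], 10], [[-21.6, 4.8, 0], [0, 0, 0.32], 10]]'

```text
clock: 5.58
position: [0.5309, 0.0407, 0.1504]
tool_rot: [-3.141, -0.0, 1.288]
force: [-0.6, 0.6, -1.1]
grip_width: 0.0229
finger_force: 78.5
```

```bash
cat >> h.py <<'E'
O=np.array([.5025,-.029]); A=-.286; EX=np.array([np.cos(A),np.sin(A)]); EY=np.array([-EX[1],EX[0]])
def rd(n=1):
    L=[]
    for i in range(n):
        if i: bot.grab_frame("top")
        s=bot.observe(); p=np.array(s["position"]); f=np.array(s["force"]); m=np.array(s["moment"])
        d=p[:2]-O; L.append([d@EX*1e3,d@EY*1e3,p[2]*1e3,f[:2]@EX,f[:2]@EY,f[2],*s["tool_rot"],m[:2]@EX,m[:2]@EY])
    L=np.array(L); return L.mean(0),L.std(0),s["clock"]
E
python3 - <<'E'
from h import *
m,s,t=rd(8); print("xf yf z Fx Fy Fz rpy Mx My"); print(np.round(m,3),np.round(s,3),t,sep="\n"); print(np.round(bot.observe()["qpos"],3))
E
```

```text
xf yf z Fx Fy Fz rpy Mx My
[ 7.89800e+00  7.45070e+01  1.50636e+02 -2.85000e-01  8.30000e-02
 -1.13400e+00 -2.35600e+00 -0.00000e+00  1.28700e+00  6.00000e-03
  1.50000e-02]
[2.110e-01 3.010e-01 1.100e-01 2.400e-01 2.360e-01 3.870e-01 2.078e+00
 0.000e+00 1.000e-03 2.500e-02 4.200e-02]
5.9333
[ 0.216  0.53  -0.544  1.898  0.368  0.813 -0.809]
```

move_arm --series '[[[-0.15, 0, 3], [0, 0, 0], 10], [[-0.15, 0, 5.5], [0, 0, 0], 10], [[-0.15, 0, 7], [0, 0, 0], 10], [[-0.15, 0, 7.6], [0, 0, 0], 10], [[-0.15, 0, 7.6], [0, 0, 0], 10], [[-0.15, 0.2, 7.6], [0, 0, 0], 10], [[-0.15, 0.2, 7.6], [0, 0, 0], 10], [[-0.15, 0.2, 7.6], [0, 0, 0], 10]]'

```text
clock: 6.6
position: [0.5335, 0.0374, 0.0758]
tool_rot: [3.14, -0.001, 1.285]
force: [-0.2, 0.6, -0.5]
grip_width: 0.0231
finger_force: 78.6
```

Run:
```python
from h import *
m,s,t=rd(6); print(np.round(m,3),t)
p,d=bot.grab_frame("side"); u,v=proj("side",np.array([.53,.0,.04])).astype(int)
a=cv2.resize(p[v-60:v+60,u-80:u+80],(800,600),interpolation=cv2.INTER_CUBIC)
cv2.imwrite("pics/start.png",np.clip(a*1.5,0,255).astype(np.uint8)[:,:,::-1])
```

```text
[ 1.0710e+01  7.2304e+01  7.5409e+01 -1.9100e-01  2.0600e-01 -8.9100e-01
  3.1410e+00 -0.0000e+00  1.2860e+00 -2.4000e-02  1.0000e-02] 6.85
```

View pics/start.png

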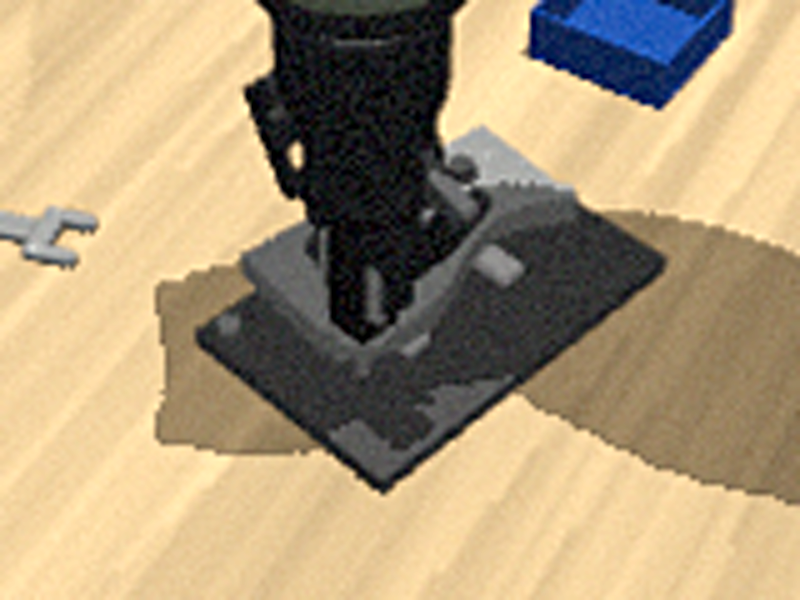

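move_arm --series '[[[0, 0.05, 0.05], [0, 0, 0], 10], [[0, 0.1, 0.05], [0, 0, 0], 10], [[0, 0.12, 0.05], [0, 0, 0], 10], [[0, 0.12, 0.05], [0, 0, 0], 10]]'

```text
clock: 7.23
position: [0.534, 0.037, 0.0742]
tool_rot: [-3.142, -0.0, 1.286]
force: [0.1, 0.7, -1.9]
grip_width: 0.0229
finger_force: 78.6
```

move_arm --series '[[[0, 0.03, 0], [0, 0, 0], 10], [[0, 0.06, 0], [0, 0, 0], 10], [[0, 0.06, 0], [0, 0, 0], 10], [[0, 0.06, 0], [0, 0, 0], 10]]'

```text
clock: 7.57
position: [0.5345, 0.0369, 0.0742]
tool_rot: [-3.142, -0.0, 1.286]
force: [0.1, 0.8, -1.3]
grip_width: 0.0228
finger_force: 78.6
```

move_arm --series '[[[0, 0.03, 0], [0, 0, 0], 10], [[0, 0.06, 0], [0, 0, 0], 10], [[0, 0.06, 0], [0, 0, 0], 10], [[0, 0.06, 0], [0, 0, 0], 10]]'

```text
clock: 7.9
position: [0.5351, 0.0367, 0.0742]
tool_rot: [-3.142, 0.0, 1.286]
force: [-0.5, -0.9, -0.9]
grip_width: 0.0233
finger_force: 78.6
```

Run:
```python
from h import *
m,s,t=rd(5); print(np.round(m,3),t)
```

```text
[ 1.2725e+01  7.2247e+01  7.4248e+01 -1.1300e-01 -9.1000e-02 -1.6610e+00
 -1.8850e+00 -0.0000e+00  1.2860e+00  4.0000e-03 -1.4000e-02] 8.1
```

move_arm --series '[[[0, 0.03, 0], [0, 0, 0], 10], [[0, 0.06, 0], [0, 0, 0], 10], [[0, 0.06, 0], [0, 0, 0], 10]]'

```text
clock: 8.35
position: [0.5357, 0.0365, 0.0742]
tool_rot: [3.142, -0.0, 1.286]
force: [0.1, 0.4, -0.1]
grip_width: 0.0233
finger_force: 78.6
```

move_arm --series '[[[0, 0.03, 0], [0, 0, 0], 10], [[0, 0.06, 0], [0, 0, 0], 10], [[0, 0.06, 0], [0, 0, 0], 10]]'

```text
clock: 8.6
position: [0.5363, 0.0364, 0.0742]
tool_rot: [-3.142, -0.0, 1.286]
force: [-0.3, -0.7, -0.7]
grip_width: 0.023
finger_force: 78.6
```

move_arm --series '[[[0, 0.03, 0], [0, 0, 0], 10], [[0, 0.06, 0], [0, 0, 0], 10], [[0, 0.06, 0], [0, 0, 0], 10]]'

```text
clock: 8.85
position: [0.5366, 0.0363, 0.0742]
tool_rot: [-3.141, 0.0, 1.286]
force: [-2.1, 1.3, -0.1]
grip_width: 0.0237
finger_force: 78.7
```

Run:
```python
from h import *
m,s,t=rd(5); print(np.round(m,3),np.round(s[:6],2),t)
```

```text
[ 1.4332e+01  7.2257e+01  7.4187e+01 -2.6600e+00 -5.4000e-02 -3.8100e-01
 -3.1410e+00  0.0000e+00  1.2860e+00  5.3000e-02  6.2900e-01] [0.02 0.01 0.02 0.56 0.52 0.48] 9.05
```

Contact is felt at 2.5 N. I'll write a small planner that refits the cam from the contact points and proposes the next stretch.

move_arm --series '[[[-0.09, -0.058, 0], [0, 0, 0], 10], [[-0.19, -0.115, 0], [0, 0, 0], 10], [[-0.28, -0.165, 0], [0, 0, 0], 10], [[-0.35, -0.21, 0], [0, 0, 0], 10], [[-0.43, -0.265, 0], [0, 0, 0], 10]]'

```text
clock: 9.62
position: [0.5331, 0.0331, 0.0743]
tool_rot: [3.141, -0.001, 1.286]
force: [-1.5, 4.6, -1.1]
grip_width: 0.0231
finger_force: 78.6
```

```bash
python3 plan.py 5 4.5 6
```

```text
t 9.77 p [11.81 68.   74.29] F [-2.45  3.89] Fn 4.1 Ft 2.1 My 0.64 q [16.072 -0.11   1.346] res [ 0.04 -0.04] slope 0.59
[[np.float64(-0.09), np.float64(-0.054)], [np.float64(-0.17), np.float64(-0.097)], [np.float64(-0.26), np.float64(-0.145)], [np.float64(-0.34), np.float64(-0.187)], [np.float64(-0.42), np.float64(-0.233)], [np.float64(-0.5), np.float64(-0.273)]]
```

move_arm --series '[[[-0.09, -0.053, 0], [0, 0, 0], 10], [[-0.17, -0.097, 0], [0, 0, 0], 10], [[-0.26, -0.144, 0], [0, 0, 0], 10], [[-0.34, -0.187, 0], [0, 0, 0], 10], [[-0.42, -0.231, 0], [0, 0, 0], 10], [[-0.5, -0.273, 0], [0, 0, 0], 10]]'

```text
clock: 10.27
position: [0.529, 0.0289, 0.0742]
tool_rot: [-3.142, -0.0, 1.286]
force: [-1.7, 5.2, -0.6]
grip_width: 0.0231
finger_force: 78.6
```

```bash
python3 plan.py 7 4.5 8
```

```text
t 10.42 p [ 9.02 62.88 74.23] F [-2.7   4.56] Fn 4.5 Ft 2.9 My 0.73 q [16.183 -0.11   1.486] res [ 0.04 -0.03 -0.  ] slope 0.50
[[np.float64(-0.08), np.float64(-0.04)], [np.float64(-0.17), np.float64(-0.082)], [np.float64(-0.26), np.float64(-0.122)], [np.float64(-0.35), np.float64(-0.161)], [np.float64(-0.43), np.float64(-0.195)], [np.float64(-0.52), np.float64(-0.232)], [np.float64(-0.61), np.float64(-0.267)], [np.float64(-0.7), np.float64(-0.297)]]
```

Friction comes out at about 0.6 and the normal force is steady at 4.5 N, so I'll continue.

move_arm --series '[[[-0.08, -0.04, 0], [0, 0, 0], 10], [[-0.17, -0.082, 0], [0, 0, 0], 10], [[-0.26, -0.122, 0], [0, 0, 0], 10], [[-0.35, -0.16, 0], [0, 0, 0], 10], [[-0.43, -0.195, 0], [0, 0, 0], 10], [[-0.52, -0.232, 0], [0, 0, 0], 10], [[-0.61, -0.266, 0], [0, 0, 0], 10], [[-0.7, -0.297, 0], [0, 0, 0], 10]]'

```text
clock: 11.08
position: [0.524, 0.0229, 0.0742]
tool_rot: [-3.141, 0.0, 1.286]
force: [-2.5, 5.7, -1.8]
grip_width: 0.0235
finger_force: 78.5
```

```bash
python3 plan.py 9 4.5 10
```

```text
t 11.23 p [ 5.91 55.76 74.17] F [-3.57  4.34] Fn 4.9 Ft 2.8 My 0.89 q [16.059 -0.109  1.145] res [ 0.05 -0.04 -0.02  0.01] slope 0.37
[[np.float64(-0.09), np.float64(-0.035)], [np.float64(-0.17), np.float64(-0.064)], [np.float64(-0.27), np.float64(-0.093)], [np.float64(-0.36), np.float64(-0.121)], [np.float64(-0.44), np.float64(-0.144)], [np.float64(-0.53), np.float64(-0.169)], [np.float64(-0.63), np.float64(-0.192)], [np.float64(-0.71), np.float64(-0.21)], [np.float64(-0.81), np.float64(-0.23)], [np.float64(-0.89), np.float64(-0.246)]]
```

move_arm --series '[[[-0.09, -0.034, 0], [0, 0, 0], 10], [[-0.18, -0.065, 0], [0, 0, 0], 10], [[-0.27, -0.094, 0], [0, 0, 0], 10], [[-0.36, -0.121, 0], [0, 0, 0], 10], [[-0.44, -0.144, 0], [0, 0, 0], 10], [[-0.53, -0.168, 0], [0, 0, 0], 10], [[-0.62, -0.19, 0], [0, 0, 0], 10], [[-0.71, -0.21, 0], [0, 0, 0], 10], [[-0.8, -0.229, 0], [0, 0, 0], 10], [[-0.89, -0.246, 0], [0, 0, 0], 10]]'

```text
clock: 12.07
position: [0.5189, 0.015, 0.0741]
tool_rot: [-3.141, 0.0, 1.286]
force: [-2.7, 4.4, -1.5]
grip_width: 0.0234
finger_force: 78.6
```

```bash
python3 plan.py 11 4.5 12
```

```text
t 12.22 p [ 3.26 46.68 74.08] F [-3.9  2.9] Fn 4.4 Ft 2.1 My 1.13 q [16.062 -0.103  0.519] res [ 0.06 -0.03 -0.03 -0.03  0.02] slope 0.20
[[np.float64(-0.09), np.float64(-0.014)], [np.float64(-0.19), np.float64(-0.029)], [np.float64(-0.27), np.float64(-0.04)], [np.float64(-0.37), np.float64(-0.052)], [np.float64(-0.46), np.float64(-0.061)], [np.float64(-0.55), np.float64(-0.069)], [np.float64(-0.65), np.float64(-0.075)], [np.float64(-0.73), np.float64(-0.079)], [np.float64(-0.83), np.float64(-0.082)], [np.float64(-0.91), np.float64(-0.083)], [np.float64(-1.01), np.float64(-0.082)], [np.float64(-1.09), np.float64(-0.08)]]
```

move_arm --series '[[[-0.09, -0.014, 0], [0, 0, 0], 10], [[-0.18, -0.028, 0], [0, 0, 0], 10], [[-0.27, -0.04, 0], [0, 0, 0], 10], [[-0.37, -0.052, 0], [0, 0, 0], 10], [[-0.46, -0.061, 0], [0, 0, 0], 10], [[-0.55, -0.069, 0], [0, 0, 0], 10], [[-0.64, -0.075, 0], [0, 0, 0], 10], [[-0.73, -0.079, 0], [0, 0, 0], 10], [[-0.82, -0.082, 0], [0, 0, 0], 10], [[-0.91, -0.083, 0], [0, 0, 0], 10], [[-1.0, -0.082, 0], [0, 0, 0], 10], [[-1.09, -0.08, 0], [0, 0, 0], 10]]'

```text
clock: 13.22
position: [0.5148, 0.0046, 0.074]
tool_rot: [-3.14, 0.001, 1.286]
force: [-4.1, 3.5, -1.9]
grip_width: 0.0233
finger_force: 78.6
```

```bash
python3 plan.py 10 4.5 11
```

```text
t 13.37 p [ 2.32 35.52 74.  ] F [-4.37  2.46] Fn 4.3 Ft 2.6 My 1.21 q [16.129 -0.1    0.252] res [ 0.06 -0.02 -0.02 -0.03 -0.    0.02] slope -0.02
[[np.float64(-0.09), np.float64(0.007)], [np.float64(-0.18), np.float64(0.013)], [np.float64(-0.27), np.float64(0.02)], [np.float64(-0.37), np.float64(0.029)], [np.float64(-0.45), np.float64(0.038)], [np.float64(-0.54), np.float64(0.049)], [np.float64(-0.64), np.float64(0.062)], [np.float64(-0.72), np.float64(0.075)], [np.float64(-0.82), np.float64(0.091)], [np.float64(-0.9), np.float64(0.107)], [np.float64(-1.0), np.float64(0.126)]]
```

move_arm --series '[[[-0.09, 0.007, 0], [0, 0, 0], 10], [[-0.18, 0.013, 0], [0, 0, 0], 10], [[-0.27, 0.02, 0], [0, 0, 0], 10], [[-0.36, 0.029, 0], [0, 0, 0], 10], [[-0.45, 0.038, 0], [0, 0, 0], 10], [[-0.54, 0.049, 0], [0, 0, 0], 10], [[-0.63, 0.062, 0], [0, 0, 0], 10], [[-0.72, 0.075, 0], [0, 0, 0], 10], [[-0.81, 0.091, 0], [0, 0, 0], 10], [[-0.9, 0.107, 0], [0, 0, 0], 10], [[-1.0, 0.126, 0], [0, 0, 0], 10]]'

```text
clock: 14.28
position: [0.513, -0.0055, 0.0739]
tool_rot: [-3.14, 0.001, 1.286]
force: [-3.9, 2.8, -2.7]
grip_width: 0.023
finger_force: 78.6
```

```bash
python3 plan.py 11 4.8 13
```

```text
t 14.43 p [ 3.49 25.28 73.94] F [-4.41  1.18] Fn 4.1 Ft 2.0 My 1.28 q [16.152 -0.099  0.17 ] res [-0.02 -0.02 -0.03 -0.01  0.    0.02] slope -0.20
[[np.float64(-0.09), np.float64(0.03)], [np.float64(-0.18), np.float64(0.051)], [np.float64(-0.25), np.float64(0.072)], [np.float64(-0.34), np.float64(0.093)], [np.float64(-0.42), np.float64(0.115)], [np.float64(-0.51), np.float64(0.139)], [np.float64(-0.59), np.float64(0.163)], [np.float64(-0.68), np.float64(0.188)], [np.float64(-0.76), np.float64(0.215)], [np.float64(-0.85), np.float64(0.242)], [np.float64(-0.94), np.float64(0.269)], [np.float64(-1.02), np.float64(0.298)], [np.float64(-1.11), np.float64(0.327)]]
```

move_arm --series '[[[-0.09, 0.028, 0], [0, 0, 0], 10], [[-0.18, 0.051, 0], [0, 0, 0], 10], [[-0.26, 0.073, 0], [0, 0, 0], 10], [[-0.34, 0.093, 0], [0, 0, 0], 10], [[-0.42, 0.115, 0], [0, 0, 0], 10], [[-0.51, 0.139, 0], [0, 0, 0], 10], [[-0.59, 0.163, 0], [0, 0, 0], 10], [[-0.68, 0.188, 0], [0, 0, 0], 10], [[-0.76, 0.214, 0], [0, 0, 0], 10], [[-0.85, 0.242, 0], [0, 0, 0], 10], [[-0.94, 0.27, 0], [0, 0, 0], 10], [[-1.02, 0.298, 0], [0, 0, 0], 10], [[-1.11, 0.327, 0], [0, 0, 0], 10]]'

```text
clock: 15.52
position: [0.5128, -0.0172, 0.0739]
tool_rot: [-3.14, 0.001, 1.286]
force: [-4.9, 2.6, -1.2]
grip_width: 0.0231
finger_force: 78.6
```

```bash
python3 plan.py 11 4.8 14
```

```text
t 15.67 p [ 6.65 14.08 73.89] F [-5.21  0.75] Fn 4.7 Ft 2.4 My 1.41 q [16.091 -0.1    0.203] res [-0.02 -0.04 -0.02 -0.01 -0.    0.03] slope -0.35
[[np.float64(-0.08), np.float64(0.033)], [np.float64(-0.16), np.float64(0.064)], [np.float64(-0.24), np.float64(0.092)], [np.float64(-0.31), np.float64(0.12)], [np.float64(-0.4), np.float64(0.152)], [np.float64(-0.47), np.float64(0.18)], [np.float64(-0.56), np.float64(0.213)], [np.float64(-0.63), np.float64(0.243)], [np.float64(-0.7), np.float64(0.272)], [np.float64(-0.79), np.float64(0.306)], [np.float64(-0.86), np.float64(0.336)], [np.float64(-0.94), np.float64(0.371)], [np.float64(-1.02), np.float64(0.402)], [np.float64(-1.1), np.float64(0.437)]]
```

move_arm --series '[[[-0.08, 0.033, 0], [0, 0, 0], 10], [[-0.16, 0.063, 0], [0, 0, 0], 10], [[-0.24, 0.092, 0], [0, 0, 0], 10], [[-0.32, 0.122, 0], [0, 0, 0], 10], [[-0.4, 0.151, 0], [0, 0, 0], 10], [[-0.48, 0.182, 0], [0, 0, 0], 10], [[-0.56, 0.213, 0], [0, 0, 0], 10], [[-0.63, 0.243, 0], [0, 0, 0], 10], [[-0.71, 0.274, 0], [0, 0, 0], 10], [[-0.79, 0.306, 0], [0, 0, 0], 10], [[-0.87, 0.338, 0], [0, 0, 0], 10], [[-0.94, 0.37, 0], [0, 0, 0], 10], [[-1.02, 0.403, 0], [0, 0, 0], 10], [[-1.1, 0.437, 0], [0, 0, 0], 10]]'

```text
clock: 16.83
position: [0.5138, -0.029, 0.0739]
tool_rot: [-3.139, 0.001, 1.285]
force: [-5.1, 2.7, -0.8]
grip_width: 0.0231
finger_force: 78.7
```

```bash
python3 plan.py 11 4.8 14
```

```text
t 16.98 p [10.91  3.03 73.86] F [-5.71  0.7 ] Fn 5.0 Ft 2.8 My 1.57 q [15.844 -0.107  0.512] res [-0.06 -0.03 -0.01 -0.    0.01  0.03] slope -0.41
[[np.float64(-0.08), np.float64(0.033)], [np.float64(-0.16), np.float64(0.068)], [np.float64(-0.23), np.float64(0.098)], [np.float64(-0.32), np.float64(0.132)], [np.float64(-0.39), np.float64(0.163)], [np.float64(-0.47), np.float64(0.198)], [np.float64(-0.55), np.float64(0.228)], [np.float64(-0.63), np.float64(0.263)], [np.float64(-0.71), np.float64(0.297)], [np.float64(-0.78), np.float64(0.327)], [np.float64(-0.87), np.float64(0.361)], [np.float64(-0.94), np.float64(0.39)], [np.float64(-1.02), np.float64(0.424)], [np.float64(-1.1), np.float64(0.456)]]
```

move_arm --series '[[[-0.08, 0.033, 0], [0, 0, 0], 10], [[-0.16, 0.067, 0], [0, 0, 0], 10], [[-0.24, 0.1, 0], [0, 0, 0], 10], [[-0.32, 0.132, 0], [0, 0, 0], 10], [[-0.39, 0.163, 0], [0, 0, 0], 10], [[-0.47, 0.197, 0], [0, 0, 0], 10], [[-0.55, 0.229, 0], [0, 0, 0], 10], [[-0.63, 0.263, 0], [0, 0, 0], 10], [[-0.71, 0.296, 0], [0, 0, 0], 10], [[-0.79, 0.328, 0], [0, 0, 0], 10], [[-0.87, 0.361, 0], [0, 0, 0], 10], [[-0.94, 0.391, 0], [0, 0, 0], 10], [[-1.02, 0.424, 0], [0, 0, 0], 10], [[-1.1, 0.456, 0], [0, 0, 0], 10]]'

```text
clock: 18.15
position: [0.515, -0.0409, 0.0738]
tool_rot: [-3.139, 0.001, 1.285]
force: [-5.6, 1.5, -1.3]
grip_width: 0.0233
finger_force: 78.7
```

```bash
python3 plan.py 11 4.8 14
```

```text
t 18.3 p [15.38 -7.96 73.82] F [-6.35  0.78] Fn 5.6 Ft 3.0 My 1.63 q [15.65  -0.113  0.803] res [-0.03 -0.    0.02  0.01 -0.01  0.03] slope -0.39
[[np.float64(-0.08), np.float64(0.024)], [np.float64(-0.16), np.float64(0.054)], [np.float64(-0.24), np.float64(0.083)], [np.float64(-0.31), np.float64(0.109)], [np.float64(-0.39), np.float64(0.139)], [np.float64(-0.48), np.float64(0.169)], [np.float64(-0.56), np.float64(0.197)], [np.float64(-0.63), np.float64(0.222)], [np.float64(-0.71), np.float64(0.249)], [np.float64(-0.79), np.float64(0.276)], [np.float64(-0.87), np.float64(0.302)], [np.float64(-0.95), np.float64(0.327)], [np.float64(-1.03), np.float64(0.351)], [np.float64(-1.11), np.float64(0.375)]]
```

move_arm --series '[[[-0.08, 0.024, 0], [0, 0, 0], 10], [[-0.16, 0.053, 0], [0, 0, 0], 10], [[-0.24, 0.082, 0], [0, 0, 0], 10], [[-0.32, 0.111, 0], [0, 0, 0], 10], [[-0.4, 0.14, 0], [0, 0, 0], 10], [[-0.48, 0.168, 0], [0, 0, 0], 10], [[-0.56, 0.196, 0], [0, 0, 0], 10], [[-0.63, 0.222, 0], [0, 0, 0], 10], [[-0.71, 0.249, 0], [0, 0, 0], 10], [[-0.79, 0.276, 0], [0, 0, 0], 10], [[-0.87, 0.302, 0], [0, 0, 0], 10], [[-0.95, 0.327, 0], [0, 0, 0], 10], [[-1.03, 0.351, 0], [0, 0, 0], 10], [[-1.11, 0.375, 0], [0, 0, 0], 10]]'

```text
clock: 19.47
position: [0.5155, -0.0525, 0.0738]
tool_rot: [-3.139, 0.001, 1.286]
force: [-6.0, 2.9, -0.8]
grip_width: 0.0231
finger_force: 78.7
```

```bash
python3 plan.py 10 4.6 12
```

```text
t 19.62 p [ 19.15 -18.96  73.83] F [-6.02  1.18] Fn 5.4 Ft 2.8 My 1.60 q [15.59  -0.115  0.91 ] res [ 0.01  0.03  0.01 -0.02 -0.    0.02] slope -0.29
[[np.float64(-0.08), np.float64(0.016)], [np.float64(-0.17), np.float64(0.038)], [np.float64(-0.25), np.float64(0.056)], [np.float64(-0.34), np.float64(0.078)], [np.float64(-0.42), np.float64(0.098)], [np.float64(-0.5), np.float64(0.115)], [np.float64(-0.59), np.float64(0.133)], [np.float64(-0.68), np.float64(0.15)], [np.float64(-0.75), np.float64(0.163)], [np.float64(-0.84), np.float64(0.177)], [np.float64(-0.92), np.float64(0.189)], [np.float64(-1.01), np.float64(0.2)]]
```

move_arm --series '[[[-0.08, 0.016, 0], [0, 0, 0], 10], [[-0.17, 0.037, 0], [0, 0, 0], 10], [[-0.25, 0.056, 0], [0, 0, 0], 10], [[-0.34, 0.078, 0], [0, 0, 0], 10], [[-0.42, 0.097, 0], [0, 0, 0], 10], [[-0.5, 0.115, 0], [0, 0, 0], 10], [[-0.59, 0.133, 0], [0, 0, 0], 10], [[-0.67, 0.149, 0], [0, 0, 0], 10], [[-0.75, 0.163, 0], [0, 0, 0], 10], [[-0.84, 0.177, 0], [0, 0, 0], 10], [[-0.92, 0.189, 0], [0, 0, 0], 10], [[-1.01, 0.2, 0], [0, 0, 0], 10]]'

```text
clock: 20.62
position: [0.5148, -0.0626, 0.0739]
tool_rot: [-3.14, 0.001, 1.286]
force: [-5.4, 3.6, -1.2]
grip_width: 0.0233
finger_force: 78.7
```

```bash
python3 plan.py 9 4.6 11
```

```text
t 20.77 p [ 21.26 -28.88  73.89] F [-5.79  2.35] Fn 5.4 Ft 3.1 My 1.47 q [15.573 -0.115  0.946] res [ 0.03  0.02 -0.02 -0.01  0.    0.01] slope -0.13
[[np.float64(-0.08), np.float64(0.001)], [np.float64(-0.16), np.float64(0.007)], [np.float64(-0.25), np.float64(0.012)], [np.float64(-0.32), np.float64(0.016)], [np.float64(-0.41), np.float64(0.02)], [np.float64(-0.49), np.float64(0.022)], [np.float64(-0.57), np.float64(0.023)], [np.float64(-0.66), np.float64(0.022)], [np.float64(-0.74), np.float64(0.02)], [np.float64(-0.82), np.float64(0.016)], [np.float64(-0.9), np.float64(0.01)]]
```

move_arm --series '[[[-0.08, 0.001, 0], [0, 0, 0], 10], [[-0.16, 0.007, 0], [0, 0, 0], 10], [[-0.25, 0.012, 0], [0, 0, 0], 10], [[-0.33, 0.016, 0], [0, 0, 0], 10], [[-0.41, 0.02, 0], [0, 0, 0], 10], [[-0.49, 0.022, 0], [0, 0, 0], 10], [[-0.57, 0.023, 0], [0, 0, 0], 10], [[-0.66, 0.022, 0], [0, 0, 0], 10], [[-0.74, 0.02, 0], [0, 0, 0], 10], [[-0.82, 0.016, 0], [0, 0, 0], 10], [[-0.9, 0.01, 0], [0, 0, 0], 10]]'

```text
clock: 21.68
position: [0.5126, -0.0711, 0.074]
tool_rot: [-3.14, 0.001, 1.286]
force: [-3.5, 4.2, -1.3]
grip_width: 0.0231
finger_force: 78.7
```

```bash
python3 plan.py 8 4.5 10
```

```text
t 21.83 p [ 21.54 -37.67  73.97] F [-4.61  3.3 ] Fn 4.8 Ft 3.0 My 1.30 q [15.583 -0.115  0.92 ] res [ 0.01 -0.02 -0.01  0.01  0.03 -0.02] slope 0.06
[[np.float64(-0.08), np.float64(-0.011)], [np.float64(-0.16), np.float64(-0.02)], [np.float64(-0.24), np.float64(-0.03)], [np.float64(-0.32), np.float64(-0.042)], [np.float64(-0.4), np.float64(-0.054)], [np.float64(-0.48), np.float64(-0.069)], [np.float64(-0.56), np.float64(-0.085)], [np.float64(-0.64), np.float64(-0.102)], [np.float64(-0.72), np.float64(-0.121)], [np.float64(-0.8), np.float64(-0.142)]]
```

move_arm --series '[[[-0.08, -0.011, 0], [0, 0, 0], 10], [[-0.16, -0.02, 0], [0, 0, 0], 10], [[-0.24, -0.03, 0], [0, 0, 0], 10], [[-0.32, -0.042, 0], [0, 0, 0], 10], [[-0.4, -0.054, 0], [0, 0, 0], 10], [[-0.48, -0.069, 0], [0, 0, 0], 10], [[-0.56, -0.085, 0], [0, 0, 0], 10], [[-0.64, -0.102, 0], [0, 0, 0], 10], [[-0.72, -0.121, 0], [0, 0, 0], 10], [[-0.8, -0.142, 0], [0, 0, 0], 10]]'

```text
clock: 22.67
position: [0.5092, -0.0783, 0.074]
tool_rot: [-3.14, 0.0, 1.286]
force: [-3.1, 6.5, -0.6]
grip_width: 0.0232
finger_force: 78.7
```

```bash
python3 plan.py 7 4.5 9
```

```text
t 22.82 p [ 20.31 -45.52  74.04] F [-3.69  4.06] Fn 4.6 Ft 3.0 My 0.99 q [15.594 -0.114  0.882] res [-0.03 -0.01  0.02  0.05  0.01 -0.04] slope 0.25
[[np.float64(-0.08), np.float64(-0.026)], [np.float64(-0.15), np.float64(-0.046)], [np.float64(-0.23), np.float64(-0.071)], [np.float64(-0.31), np.float64(-0.098)], [np.float64(-0.39), np.float64(-0.125)], [np.float64(-0.46), np.float64(-0.151)], [np.float64(-0.54), np.float64(-0.182)], [np.float64(-0.62), np.float64(-0.214)], [np.float64(-0.7), np.float64(-0.247)]]
```

move_arm --series '[[[-0.08, -0.024, 0], [0, 0, 0], 10], [[-0.15, -0.046, 0], [0, 0, 0], 10], [[-0.23, -0.071, 0], [0, 0, 0], 10], [[-0.31, -0.097, 0], [0, 0, 0], 10], [[-0.39, -0.125, 0], [0, 0, 0], 10], [[-0.46, -0.151, 0], [0, 0, 0], 10], [[-0.54, -0.182, 0], [0, 0, 0], 10], [[-0.62, -0.214, 0], [0, 0, 0], 10], [[-0.7, -0.247, 0], [0, 0, 0], 10]]'

```text
clock: 23.57
position: [0.505, -0.0843, 0.0741]
tool_rot: [-3.141, 0.0, 1.286]
force: [-1.7, 3.8, -1.4]
grip_width: 0.0228
finger_force: 78.7
```

```bash
python3 plan.py 6 4.3 8
```

```text
t 23.72 p [ 17.98 -52.45  74.1 ] F [-2.91  3.94] Fn 4.2 Ft 2.5 My 0.87 q [15.6   -0.114  0.856] res [-0.01  0.03  0.06  0.03 -0.02 -0.04] slope 0.41
[[np.float64(-0.07), np.float64(-0.035)], [np.float64(-0.15), np.float64(-0.071)], [np.float64(-0.23), np.float64(-0.104)], [np.float64(-0.3), np.float64(-0.138)], [np.float64(-0.38), np.float64(-0.178)], [np.float64(-0.45), np.float64(-0.214)], [np.float64(-0.53), np.float64(-0.256)], [np.float64(-0.6), np.float64(-0.295)]]
```

move_arm --series '[[[-0.07, -0.034, 0], [0, 0, 0], 10], [[-0.15, -0.07, 0], [0, 0, 0], 10], [[-0.23, -0.104, 0], [0, 0, 0], 10], [[-0.3, -0.138, 0], [0, 0, 0], 10], [[-0.38, -0.177, 0], [0, 0, 0], 10], [[-0.45, -0.214, 0], [0, 0, 0], 10], [[-0.53, -0.255, 0], [0, 0, 0], 10], [[-0.6, -0.294, 0], [0, 0, 0], 10]]'

```text
clock: 24.38
position: [0.5006, -0.0892, 0.0741]
tool_rot: [-3.141, 0.0, 1.286]
force: [-1.4, 4.5, 0.0]
grip_width: 0.0233
finger_force: 78.7
```

```bash
python3 plan.py 6 4.5 8
```

```text
t 24.53 p [ 15.17 -58.39  74.14] F [-2.67  4.26] Fn 4.4 Ft 2.5 My 0.75 q [15.603 -0.114  0.837] res [ 0.03  0.07  0.04 -0.   -0.02 -0.04] slope 0.53
[[np.float64(-0.08), np.float64(-0.047)], [np.float64(-0.15), np.float64(-0.088)], [np.float64(-0.22), np.float64(-0.129)], [np.float64(-0.3), np.float64(-0.176)], [np.float64(-0.38), np.float64(-0.219)], [np.float64(-0.45), np.float64(-0.263)], [np.float64(-0.53), np.float64(-0.313)], [np.float64(-0.6), np.float64(-0.359)]]
```

move_arm --series '[[[-0.08, -0.046, 0], [0, 0, 0], 10], [[-0.15, -0.087, 0], [0, 0, 0], 10], [[-0.22, -0.128, 0], [0, 0, 0], 10], [[-0.3, -0.174, 0], [0, 0, 0], 10], [[-0.38, -0.219, 0], [0, 0, 0], 10], [[-0.45, -0.263, 0], [0, 0, 0], 10], [[-0.53, -0.312, 0], [0, 0, 0], 10], [[-0.6, -0.358, 0], [0, 0, 0], 10]]'

```text
clock: 25.2
position: [0.4957, -0.094, 0.0742]
tool_rot: [-3.141, 0.0, 1.286]
force: [-0.3, 5.4, -2.2]
grip_width: 0.0228
finger_force: 78.7
```

```bash
python3 plan.py 6 4.5 8
```

```text
t 25.35 p [ 11.7  -64.33  74.18] F [-1.97  4.49] Fn 4.1 Ft 2.8 My 0.66 q [15.606 -0.114  0.815] res [ 0.07  0.05  0.02 -0.   -0.02 -0.06] slope 0.63
[[np.float64(-0.08), np.float64(-0.053)], [np.float64(-0.15), np.float64(-0.099)], [np.float64(-0.22), np.float64(-0.146)], [np.float64(-0.31), np.float64(-0.2)], [np.float64(-0.38), np.float64(-0.248)], [np.float64(-0.45), np.float64(-0.297)], [np.float64(-0.52), np.float64(-0.347)], [np.float64(-0.61), np.float64(-0.403)]]
```

move_arm --series '[[[-0.08, -0.051, 0], [0, 0, 0], 10], [[-0.15, -0.098, 0], [0, 0, 0], 10], [[-0.22, -0.145, 0], [0, 0, 0], 10], [[-0.3, -0.195, 0], [0, 0, 0], 10], [[-0.38, -0.247, 0], [0, 0, 0], 10], [[-0.45, -0.296, 0], [0, 0, 0], 10], [[-0.52, -0.346, 0], [0, 0, 0], 10], [[-0.6, -0.398, 0], [0, 0, 0], 10]]'

```text
clock: 26.02
position: [0.4902, -0.0986, 0.0742]
tool_rot: [-3.141, -0.0, 1.286]
force: [-0.4, 5.3, -1.7]
grip_width: 0.0234
finger_force: 78.7
```

```bash
python3 plan.py 3 4.5 4
```

```text
t 26.17 p [  7.76 -70.31  74.21] F [-1.85  4.48] Fn 4.1 Ft 2.6 My 0.60 q [15.608 -0.114  0.8  ] res [ 0.06  0.03  0.01 -0.   -0.05 -0.06] slope 0.69
[[np.float64(-0.07), np.float64(-0.052)], [np.float64(-0.15), np.float64(-0.108)], [np.float64(-0.23), np.float64(-0.159)], [np.float64(-0.3), np.float64(-0.21)]]
```

move_arm --series '[[[-0.07, -0.05, 0], [0, 0, 0], 10], [[-0.15, -0.105, 0], [0, 0, 0], 10], [[-0.23, -0.157, 0], [0, 0, 0], 10], [[-0.3, -0.207, 0], [0, 0, 0], 10], [[-0.3, -0.207, 0], [0, 0, 0], 10], [[-0.3, -0.6, 0], [0, 0, 0], 10], [[-0.3, -2, 0], [0, 0, 0], 10], [[-0.3, -3, -1], [0, 0, 0], 10], [[-0.3, -3, -4], [0, 0, 0], 10], [[-0.3, -3, -7.6], [0, 0, 0], 10], [[-0.3, -3, -7.6], [0, 0, 0], 10], [[-0.3, -3, -7.6], [0, 0, 0], 10]]'

```text
clock: 27.17
position: [0.4613, -0.094, 0.1517]
tool_rot: [3.138, 0.001, 1.285]
force: [-0.4, -0.1, -1.7]
grip_width: 0.0231
finger_force: 79.1
```

Run:
```python
from h import *
m,s,t=rd(5); s=bot.observe(); p=np.array(s["position"]); print(np.round(m,3),t,p)
yaw=s["tool_rot"][2]; g=np.array([.4765,.2535])-p[:2]
print("to hole, tool x,y cm:",g@[np.cos(yaw),np.sin(yaw)]*100,g@[np.sin(yaw),-np.cos(yaw)]*100,"turn",-(1.605-yaw))
```

```text
[-2.21110e+01 -7.38470e+01  1.50179e+02 -9.10000e-02 -8.20000e-02
 -1.56800e+00 -6.29000e-01  1.00000e-03  1.28500e+00 -1.90000e-02
  1.40000e-02] 27.3667 [ 0.46008948 -0.09317908  0.14934635]
to hole, tool x,y cm: 33.7293614199544 -8.178451363534469 turn -0.31938645073939687
```

move_arm --series '[[[3, -0.7, 0], [0, 0, -0.03], 10], [[7, -1.7, 0], [0, 0, -0.06], 10], [[11, -2.7, 0], [0, 0, -0.1], 10], [[15, -3.6, 0], [0, 0, -0.15], 10], [[19, -4.6, 0], [0, 0, -0.2], 10], [[23, -5.6, 0], [0, 0, -0.24], 10], [[27, -6.5, 0], [0, 0, -0.28], 10], [[31, -7.5, 0], [0, 0, -0.31], 10], [[33.75, -8.15, 0], [0, 0, -0.32], 10], [[33.75, -8.15, 0], [0, 0, -0.32], 10], [[33.75, -8.15, 0], [0, 0, -0.32], 10], [[33.75, -8.15, 0], [0, 0, -0.32], 10], [[33.75, -8.15, 0], [0, 0, -0.32], 10]]'

```text
clock: 28.45
position: [0.4774, 0.2524, 0.1497]
tool_rot: [-3.141, 0.001, 1.604]
force: [-1.1, -0.1, -1.4]
grip_width: 0.0233
finger_force: 78.9
```

```bash
cat > hp.py <<'E'
from h import *
L=[]
for i in range(4):
    if i: bot.grab_frame("side")
    s=bot.observe(); L.append(np.r_[s["position"],s["force"],s["moment"]])
m=np.mean(L,0); yaw=s["tool_rot"][2]; g=np.array([.4769,.2538])-m[:2]
print(np.round(m,4),np.round(s["tool_rot"],4),"tool x,y cm",np.round([g@[np.cos(yaw),np.sin(yaw)]*100,g@[np.sin(yaw),-np.cos(yaw)]*100],3),"down",(m[2]-.0626)*100,s["clock"])
E
python3 hp.py
python3 - <<'E'
from h import *
p,d=bot.grab_frame("side"); u,v=proj("side",np.array([.477,.253,.1])).astype(int)
a=cv2.resize(p[v-50:v+50,u-60:u+60],(720,600),interpolation=cv2.INTER_CUBIC)
cv2.imwrite("pics/back.png",np.clip(a*1.6,0,255).astype(np.uint8)[:,:,::-1])
E
```

```text
[ 0.4776  0.2526  0.1499 -0.1407  0.3279 -1.2748  0.009  -0.0102  0.0203] [-3.1415e+00  4.0000e-04  1.6042e+00] tool x,y cm [ 0.126 -0.062] down 8.733997257665347 28.6
```

View pics/back.png

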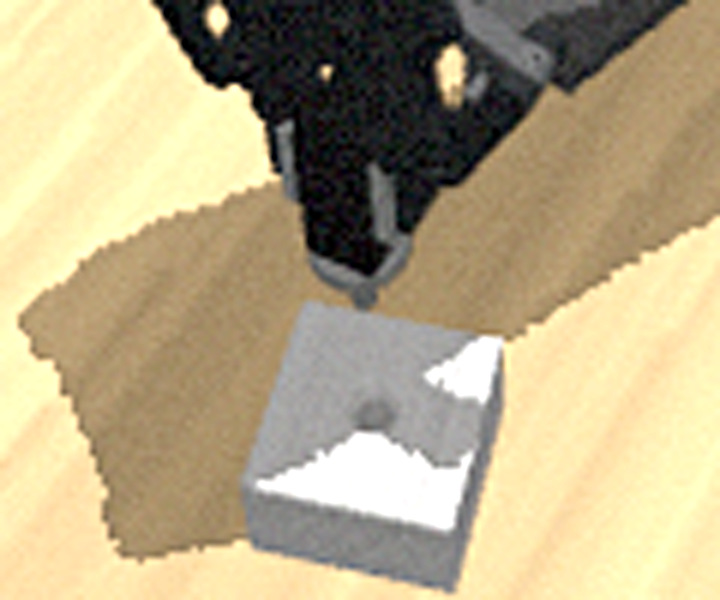

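The picture shows the stylus upright above the hole (tip at about (362,300), hole at (375,412)). I'll correct 1.3 mm and 0.6 mm, then go down in stages.

move_arm --series '[[[0.13, -0.06, 2], [0, 0, 0], 10], [[0.13, -0.06, 4], [0, 0, 0], 10], [[0.13, -0.06, 4.8], [0, 0, 0], 10], [[0.13, -0.06, 4.8], [0, 0, 0], 10], [[0.13, -0.06, 4.8], [0, 0, 0], 10], [[0.13, -0.06, 4.8], [0, 0, 0], 10]]'

```text
clock: 29.15
position: [0.4772, 0.2553, 0.1032]
tool_rot: [3.141, -0.001, 1.606]
force: [-0.6, -0.2, -1.2]
grip_width: 0.0228
finger_force: 79.0
```

```bash
python3 hp.py
```

```text
[ 4.7720e-01  2.5530e-01  1.0320e-01  1.4790e-01 -7.1000e-02 -1.2984e+00
  3.7800e-02 -1.2000e-03 -1.9900e-02] [ 3.1404e+00 -5.0000e-04  1.6056e+00] tool x,y cm [-0.147 -0.038] down 4.056413698049087 29.3
```

move_arm --series '[[[-0.15, -0.04, 0], [0, 0, 0], 10], [[-0.15, -0.04, 0.4], [0, 0, 0], 10], [[-0.15, -0.04, 0.8], [0, 0, 0], 10], [[-0.15, -0.04, 1.2], [0, 0, 0], 10], [[-0.15, -0.04, 1.4], [0, 0, 0], 10], [[-0.15, -0.04, 1.4], [0, 0, 0], 10], [[-0.15, -0.04, 1.4], [0, 0, 0], 10]]'

```text
clock: 29.88
position: [0.4763, 0.2536, 0.088]
tool_rot: [-3.141, 0.0, 1.606]
force: [-0.6, 0.1, -1.0]
grip_width: 0.0232
finger_force: 79.0
```

```bash
python3 hp.py
```

```text
[ 0.4764  0.2536  0.0882 -0.3345 -0.2316 -1.1991  0.0085 -0.0161 -0.0026] [ 3.1415e+00 -1.0000e-04  1.6058e+00] tool x,y cm [0.014 0.051] down 2.5617324822711356 30.0333
```

move_arm --series '[[[0, 0.03, 0.4], [0, 0, 0], 10], [[0, 0.03, 0.8], [0, 0, 0], 10], [[0, 0.03, 1.2], [0, 0, 0], 10], [[0, 0.03, 1.6], [0, 0, 0], 10], [[0, 0.03, 2.0], [0, 0, 0], 10], [[0, 0.03, 2.3], [0, 0, 0], 10], [[0, 0.03, 2.3], [0, 0, 0], 10], [[0, 0.03, 2.3], [0, 0, 0], 10]]'

```text
clock: 30.7
position: [0.4766, 0.2536, 0.0651]
tool_rot: [-3.141, 0.0, 1.606]
force: [-0.1, 0.1, -1.2]
grip_width: 0.0231
finger_force: 79.0
```

```bash
python3 hp.py
```

```text
[ 0.4767  0.2536  0.0653 -0.1789 -0.2674 -1.4289 -0.0016 -0.0088 -0.0298] [ 3.1414e+00 -1.0000e-04  1.6057e+00] tool x,y cm [0.016 0.017] down 0.2683075272990054 30.85
```

move_arm --series '[[[0, 0, 0.1], [0, 0, 0], 10], [[0, 0, 0.2], [0, 0, 0], 10], [[0, 0, 0.25], [0, 0, 0], 10], [[0, 0, 0.3], [0, 0, 0], 10], [[0, 0, 0.3], [0, 0, 0], 10]]'

```text
clock: 31.27
position: [0.4768, 0.2536, 0.0626]
tool_rot: [3.141, 0.0, 1.606]
force: [-2.2, -2.2, 8.2]
grip_width: 0.0231
finger_force: 80.4
```

```bash
python3 hp.py
```

```text
[ 0.4768  0.2536  0.0626 -2.3541 -2.1709  8.2811 -0.4065  0.5787  0.0134] [3.1412e+00 1.0000e-04 1.6058e+00] tool x,y cm [0.023 0.013] down 0.003831239696573674 31.4167
```

The collar is seated: the tool is at the same height as at the grasp, with about 9 N of support. Releasing and retreating straight up.

move_arm --series '[[[0, 0, 0], [0, 0, 0], 45], [[0, 0, 0], [0, 0, 0], 75], [[0, 0, 0], [0, 0, 0], 75], [[0, 0, 0], [0, 0, 0], 75], [[0, 0, 0], [0, 0, 0], 75], [[0, 0, -3], [0, 0, 0], 75], [[0, 0, -6], [0, 0, 0], 75], [[0, 0, -10], [0, 0, 0], 75], [[0, 0, -14], [0, 0, 0], 75], [[0, 0, -16], [0, 0, 0], 75], [[0, 0, -16], [0, 0, 0], 75], [[0, 0, -16], [0, 0, 0], 75], [[0, 0, -16], [0, 0, 0], 75]]'

```text
clock: 32.5
position: [0.4765, 0.2532, 0.2216]
tool_rot: [-3.141, 0.001, 1.606]
force: [-0.7, -0.3, -1.2]
grip_width: 0.0641
finger_force: 0.0
```

Run:
```python
from h import *
for c in("side","top"):
    p,d=bot.grab_frame(c); W=cloud(c,d); u,v=proj(c,np.array([.477,.253,.1])).astype(int)
    Q=boxed(W,(u-25,v-20,u+25,v+35),.1,.118); print(c,len(Q),rect(Q) if len(Q)>5 else "", Q[:,2].mean() if len(Q) else "")
    if c=="side": cv2.imwrite("pics/end.png",np.clip(cv2.resize(p[120:400,120:500],(760,560))*1.4,0,255).astype(np.uint8)[:,:,::-1])
s=bot.observe(); print(s["clock"],s["position"],s["force"],s["grip_width"])
```

```text
side 180 (array([476., 254.]), array([24.6, 24.7]), 1.9) 0.10739919022930779
top 125 (array([477.3, 252.2]), array([22.8, 25.1]), 0.3) 0.10628482105264404
32.6 [0.47627559 0.2532788  0.22112673] [-0.00939939 -0.29981167 -0.34029785] 0.06395727715808339
```

View pics/end.png

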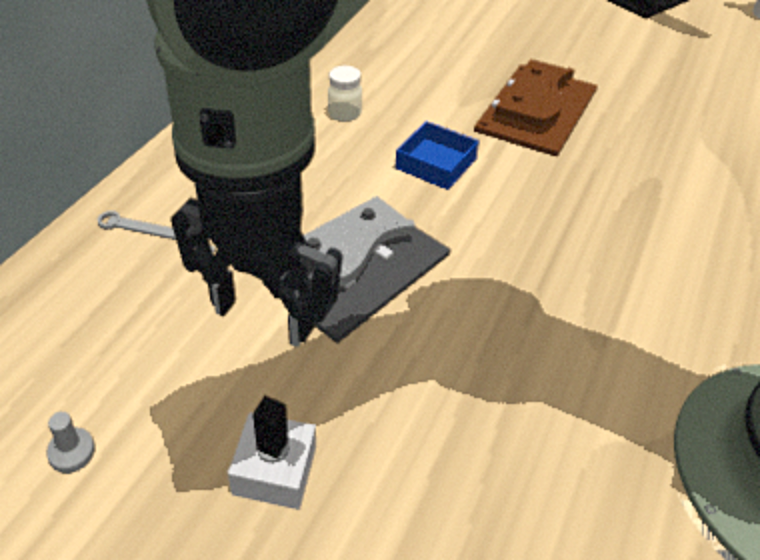

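The stylus stands upright on its collar in the holder (handle at about (270,428)). The gripper is clear and nothing else has moved, so I'm handing in.

```bash
python3 -c "
from workcell import bot
print(bot.job_done())"
```

```text
the job is handed in; nothing more can be done
None
```

The job is handed in: I traced the cam edge left to right (fixture y about +70 to −75 mm) at about 4–5.6 N against the edge, about 6.5 N with friction at most, read every 3–11 mm. The stylus is back upright on its collar and released at 32.6 s, and nothing else appears to have moved.

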